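Ready the tube rotator: battery and tube head

ROBOT

A 6-joint arm with a two-finger parallel gripper is mounted at the origin on the work surface. World frame = base frame: x ahead of the robot, y to its left, z up, the work surface at z = 0. Lengths are in m, angles in rad, forces in N, time in s.
With the tool pointing down it reaches from about 0.35 to 0.975 m from the base axis. Payload 17.4 kg.
Tool frame: the origin (TCP) lies midway between the tips of the shut fingers; the grasp point (between the pads) lies 19 mm behind it (bot.grip_point_offset is the distance from the TCP to the grasp point, in m); z points along the fingers, y is the direction in which the jaws open and shut (so a half turn about z gives the same grasp; the last joint's range is limited). The gripper opens to 85 mm and grips with 20 to 120 N. Pads are 22 mm wide; open, the fingers measure 114 mm over their backs; the gripper's body (76 mm by 85 mm) begins 54 mm behind the grasp point. The pads swing forward as they close: fully open they stand 13 mm farther back than shut.
Start: joints at [-1.291, 0.116, 1.442, -0, 1.584, -0.038], TCP at [0.211, -0.641, 0.231] pointing down, gripper open.
Joint ranges: [-2.83, 2.83], [-0.83, 2.19], [0.07, 2.5], [-1.14, 4.28], [0.01, 3], [-2.97, 2.97]. Speed limits (rad/s): [1.89, 1.89, 2.22, 3.14, 3.14, 3.14].

INTERFACE

Orientations are given as [roll, pitch, yaw] about the fixed x, y, z axes, in that order (R = Rz(yaw) Ry(pitch) Rx(roll)).
In Python, from rig import sensors, viewer, ticket, bot gives the robot as it stands.
- The arm moves only by the tool step_arm, never from a script. Its argument "deltas" is a list of rows, each a list of 5 numbers: the closure, from 0 (fully open) to 1 (shut), then the shift along the tool's x, y, z in mm, then the turn about the tool's z in degrees. In form: [[fingers, dx, dy, dz, turn], ...]. A call has 1 to 12 rows; each row is the pose to reach, as a shift and turn from the pose commanded when the call began, along the tool's axes at that moment; what a row does not reach only later rows make up. A row lasts 1/10 s, in which the tool goes at most 50 mm and 8.59 degrees, less where a joint would pass 70% of its speed; a pose out of reach is approached as far as the arm can. A call with a gripper value outside its range is refused whole. The fingers move at their own pace and stop on an object; the grip force is fixed at half the most. Time passes only in rows, so rows that repeat a pose let the fingers close. It gives the time, the measured TCP pose, the force and the opening at its end, in the units of the state.
- sensors.observe(): the state, without advancing time (a new reading comes with each control period).
- viewer.snapshot(name): name is "side" or "top" or "wrist"; returns a dict with "pixels" (480x640x3 uint8, red, green, blue), "intrinsics" (3x3 intrinsics, pixels), "eye" and "rotation" of the camera in the world. Camera axes: x right, y down, z forward; pixel columns grow to the right and rows downward; lengths in m; the calibration is good to about 2 mm. A picture is of the moment at which its call begins. There is no depth.
- ticket.finish_job(): hands the job in, once; it reports no verdict.
The state is a dict: "time": time; "joints": joint angles; "qd": joint speeds; "joint_efforts": joint torques, N m; "position": TCP position; "ee_rot": TCP orientation; "ft_force": force on the tool from outside, world axes, zero at the start; "ft_torque": the same for the moment, N m; "opening": opening from 0.0 (shut) to 1.0 (fully open).
Only numpy, scipy, OpenCV 4.12 (cv2) and the standard library are available. Lean on these libraries where they do the work, as an engineer would, in place of code of your own. Each camera call takes 0.05 s, during which the arm holds its last target. There are 200 camera calls.

TASK

Get the tube rotator ready to run: press its battery pack into the bay in the flat top of the housing until its shoulders are flush with the top, and slide the tube head fully home over the square spindle on the sloping front, down onto the collar. Leave the other things on the table where they are.

Things in the scene. Friction and masses are not known exactly. Their poses are not given: they have to be found in the camera images.
- rotator: Fixed white wedge-shaped housing, 224 (x) x 166 (y) x 115 mm high. Origin: centre of its underside, z up, low front to its -x. The front panel slopes at 30 degrees from 55 mm high at x = -112 mm to 115 mm at x = -8 mm; behind it a flat top, 115 mm high, 120 mm deep, 160 mm wide, with the battery bay in its middle.
- spindle_seat (a point): Centre of the top of the round collar (48 mm across, 12 mm high) at the foot of the square steel spindle on the sloping panel. z: the spindle's axis, leaning 30 degrees from vertical to the rotator's front; x, y square to its flats, turning with it (it turns with slight drag). From here the spindle is 22 x 22 mm for 24 mm, then tapers to 14 x 14 mm at 34 mm.
- bay_floor (a point): Centre of the floor of the battery bay, a rectangular recess 83 mm (along x) x 53 mm (along y), 24 mm deep, open upward in the rotator's flat top. Axes as the rotator's.
- tube_head: Loose tube head: grey disc 104 mm across, 12 mm thick, with 8 tube holes; on it a square hub 44 x 44 mm, up to z 42 mm; on that a black grip bar 48 mm long (x), 18 mm thick (y), z 42 to 78 mm. Origin: centre of the underside, mouth of a 25 x 25 mm square bore 36 mm deep, sides along x, y. z up through the grip. Lies bore down on the table. Any quarter turn fits. 0.25 kg.
- battery: Loose battery pack: grey block 80 mm (x) x 50 mm (y) x 24 mm high, its lowest 7 mm tapered by 4 mm a side; on top a black upright grip rib 56 mm long (x), 16 mm thick (y), from 24 to 54 mm above the underside. Origin: centre of the underside, z up. Fits the bay either way round. 0.22 kg.
- tube_rack: Bystander: loose purple tube rack, 120 x 190 x 45 mm with a grid of holes; origin at the centre of its underside.
- glove_box: Bystander: loose white and blue carton of gloves, 120 x 220 x 70 mm; origin at the centre of its underside.
- sanitiser: Bystander: loose clear bottle, 60 mm in diameter, 170 mm high; origin at the centre of its underside.
- tape_roll: Bystander: loose roll of pale tape lying flat, 84 mm across, 24 mm high; origin at the centre of its underside.
- marker: Bystander: loose marker pen lying flat, 135 mm long (x), 14 mm thick; origin under its middle.
Mind the look-alikes: they are no part of the job. What is shaped like the battery but green is not meant.

How it is judged:
By the outcome, as a careful person would: the job done as asked, in the order asked, and still so for the second after the job is handed in, with the robot touching nothing.
It also fails if it takes over 58 s, if anything falls off the work surface, if the arm or the gripper's body presses on something with over 40 N, if the wrist force passes 120 N, or if a joint passes its speed limit or range.

## Working session

There is one attempt and no reset: what is moved stays moved. The work goes in short steps, Python scripts to look and compute and a tool call to move; the robot and the scene stay as the last step left them, time stands still between calls to the robot, and variables do not carry over. Pictures are saved under pics/ and viewed, about 8 in all and at most 12, crops included, and the job is handed in when it is done.

Besides the shell and the picture viewer there is one more tool, called after "Request:" as name(argument=value, ...) on one line, values as JSON. step_arm: Moves the arm, as the interface text tells. Its arguments: {"type":"object","properties":{"deltas":{"type":"array"}},"required":["deltas"]}

```bash
mkdir -p pics; ls; cat > h.py <<'E'
import numpy as np, cv2
from rig import sensors, viewer, ticket, bot
def snap(name,f):
    s=viewer.snapshot(name); cv2.imwrite('pics/'+f+'.png',cv2.cvtColor(s['pixels'],cv2.COLOR_RGB2BGR))
    np.savez('pics/'+f+'.npz',K=s['intrinsics'],e=s['eye'],R=s['rotation'],p=s['pixels']); return s
def load(f): return np.load('pics/'+f+'.npz')
def ray(c,u,v,z):
    d=c['R']@np.linalg.solve(c['K'],[u,v,1.]); return c['e']+d*(z-c['e'][2])/d[2]
def proj(c,p):
    q=c['K']@(c['R'].T@(np.asarray(p)-c['e'])); return q[:2]/q[2]
E
python3 - <<'E'
from h import *
for n in('top','side','wrist'):
    s=snap(n,n+'0'); print(n,s['eye'],s['rotation'].round(3).tolist(),s['intrinsics'].tolist())
print(sensors.observe(), bot.grip_point_offset)
E
```

```text
pics
top [0.41290089 0.00865553 0.99257248] [-2.946, -0.007, -1.579] [[479.87055277331075, 0.0, 317.00454213070975], [0.0, 479.87055277331075, 238.52882800921014], [0.0, 0.0, 1.0]]
side [ 0.29146378 -0.60585761  0.64402168] [-2.276, -0.005, -0.435] [[499.11880543306296, 0.0, 313.0521133099396], [0.0, 499.11880543306296, 244.62009570667573], [0.0, 0.0, 1.0]]
wrist [ 0.29062917 -0.6141346   0.37336402] [2.806, -0.0, -1.254] [[416.56926707930796, 0.0, 319.61024030221813], [0.0, 416.56926707930796, 239.93868441423047], [0.0, 0.0, 1.0]]
{'time': 0.15, 'joints': array([-1.29084851e+00,  1.16382662e-01,  1.44211291e+00, -2.12138341e-05,
        1.58400690e+00, -3.78125127e-02]), 'qd': array([-0.00033511, -0.00140953, -0.00143691, -0.0023491 ,  0.00189762,
       -0.0010418 ]), 'joint_efforts': array([-1.33582598e-03, -7.32511210e+01, -6.32849693e+01, -6.97525024e-05,
        5.08678189e-03, -4.34213305e-06]), 'position': array([ 0.21083384, -0.64107371,  0.23072646]), 'ee_rot': array([-3.14068269e+00, -1.31969765e-05,  3.17760058e-01]), 'ft_force': array([-0.79693655, -0.07254192,  0.28525619]), 'ft_torque': array([ 0.00522394, -0.02373953, -0.01545345]), 'opening': 1.002738602215205} 0.0187
```

View pics/top0.png

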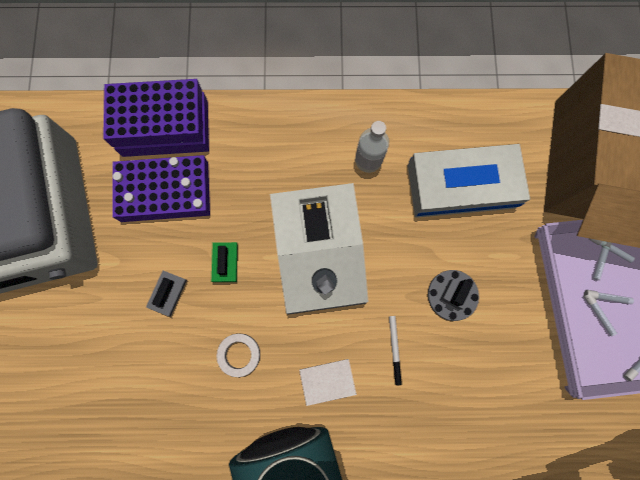

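View pics/side0.png

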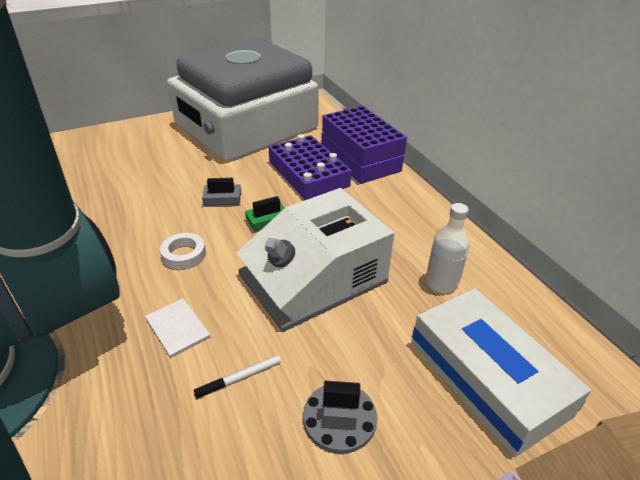

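The top view shows two battery-shaped blocks: a grey one at (167,293) and a green one at (224,262). The grey one fits the description. The tube head is at (454,294), and the rotator is at (320,250) with its spindle at (325,285). I'll enlarge these and measure.

```bash
cat >> h.py <<'E'
from scipy.spatial.transform import Rotation as Ro
def load(f):
    d=dict(np.load('pics/'+f+'.npz')); 
    if d['R'].shape==(3,): d['R']=Ro.from_euler('xyz',d['R']).as_matrix()
    return d
E
python3 - <<'E'
from h import *
c=load('top0'); p=c['p']; 
a=cv2.resize(p[235:325,140:250],(440,360),interpolation=cv2.INTER_CUBIC)
b=cv2.resize(p[180:320,265:375],(330,420),interpolation=cv2.INTER_CUBIC)
s=load('side0')['p']; d=cv2.resize(s[180:335,230:400],(510,465),interpolation=cv2.INTER_CUBIC)
im=np.zeros((600,800,3),np.uint8); im[:300,:366]=cv2.resize(a,(366,300)); im[:420,470:]=b; im[300:,:330]=cv2.resize(d,(330,300))
cv2.imwrite('pics/crop0.png',im[...,::-1])
hsv=cv2.cvtColor(p,cv2.COLOR_RGB2HSV)
gray=((hsv[...,1]<60)&(hsv[...,2]<140)).astype(np.uint8)
for nm,(x0,y0,x1,y1) in dict(bat=(140,260,200,325),head=(415,260,495,330)).items():
    m=np.zeros_like(gray);m[y0:y1,x0:x1]=gray[y0:y1,x0:x1]
    cs=max(cv2.findContours(m,0,1)[0],key=cv2.contourArea)
    print(nm,cv2.minAreaRect(cs))
    bl=m*(p.max(2)<45); k=max(cv2.findContours(bl,0,1)[0],key=cv2.contourArea); r=cv2.minAreaRect(k); print(' black',r)
    for zz in (.024,.054,.078,.012): print(zz,ray(c,*r[0],zz).round(4),ray(c,*cv2.minAreaRect(cs)[0],zz).round(4))
E
```

```text
bat ((166.0102996826172, 293.226806640625), (25.992860794067383, 41.01998519897461), 23.96249008178711)
 black ((161.32533264160156, 291.78424072265625), (8.358819007873535, 29.462770462036133), 24.443954467773438)
0.024 [0.4976 0.314  0.024 ] [0.4946 0.3044 0.024 ]
0.054 [0.495  0.3045 0.054 ] [0.4921 0.2953 0.054 ]
0.078 [0.4929 0.2969 0.078 ] [0.4901 0.2879 0.078 ]
0.012 [0.4986 0.3178 0.012 ] [0.4956 0.3081 0.012 ]
head ((453.25006103515625, 294.7500305175781), (50.91168212890625, 48.790367126464844), 45.0)
 black ((461.9000549316406, 290.70001220703125), (12.074767112731934, 28.174455642700195), 26.56505012512207)
0.024 [ 0.4954 -0.2913  0.024 ] [ 0.4874 -0.2732  0.024 ]
0.054 [ 0.4928 -0.282   0.054 ] [ 0.4851 -0.2645  0.054 ]
0.078 [ 0.4908 -0.2745  0.078 ] [ 0.4832 -0.2575  0.078 ]
0.012 [ 0.4964 -0.295   0.012 ] [ 0.4883 -0.2767  0.012 ]
```

View pics/crop0.png

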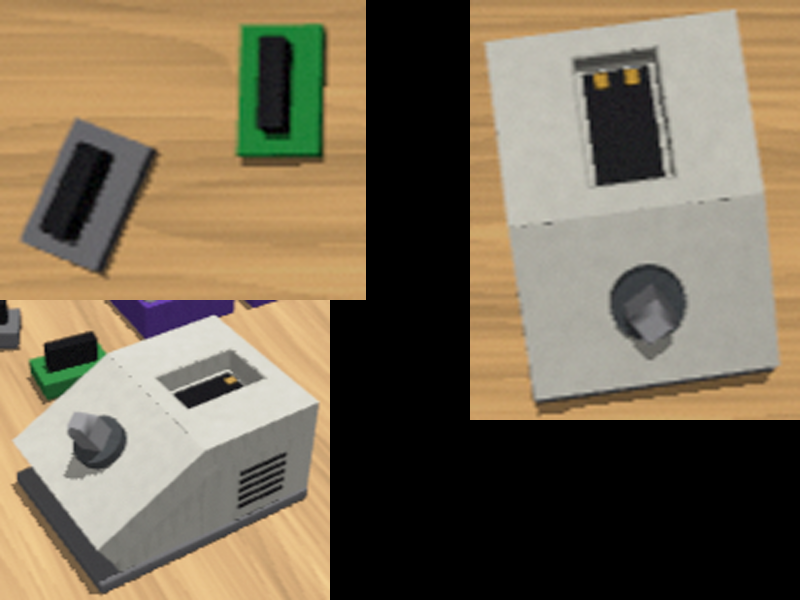

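Confirmed: the grey block (top image 166,293) is the battery and the green one is the decoy. Next I'll work out the rotator pose.

```bash
cat >> h.py <<'E'
def tomove(st,xy,z=None,yaw=None):
    R=Ro.from_euler('xyz',st['ee_rot']).as_matrix(); p=st['position']
    d=np.array([xy[0],xy[1],p[2] if z is None else z])-p
    t=0 if yaw is None else -((np.degrees(yaw-st['ee_rot'][2])+90)%180-90)
    return (R.T@d*1000).round(1), round(t,1)
E
python3 - <<'E'
from h import *
c=load('top0'); p=c['p']
hsv=cv2.cvtColor(p,cv2.COLOR_RGB2HSV)
w=((hsv[...,1]<40)&(hsv[...,2]>120)).astype(np.uint8)
m=np.zeros_like(w); m[175:320,262:375]=w[175:320,262:375]
k=max(cv2.findContours(m,0,1)[0],key=cv2.contourArea)
q=cv2.approxPolyDP(k,4,True)[:,0]; print(q.tolist())
for u,v in q: print((u,v),ray(c,u,v,.115).round(4),ray(c,u,v,.055).round(4))
for u,v in [(299.5,200.5),(327.5,196.3),(333.5,239),(306,242)]: print('bay',ray(c,u,v,.115).round(4))
print('spin tip',ray(c,325,283,.13))
E
```

```text
[[352, 183], [271, 194], [286, 312], [367, 301]]
(np.int32(352), np.int32(183)) [ 0.6942 -0.0665  0.115 ] [ 0.7135 -0.0716  0.055 ]
(np.int32(271), np.int32(194)) [0.6733 0.0878 0.115 ] [0.6911 0.0932 0.055 ]
(np.int32(286), np.int32(312)) [0.4515 0.0583 0.115 ] [0.4541 0.0617 0.055 ]
(np.int32(367), np.int32(301)) [ 0.4702 -0.0889  0.115 ] [ 0.4741 -0.0955  0.055 ]
bay [0.6602 0.0337 0.115 ]
bay [ 0.6682 -0.0194  0.115 ]
bay [ 0.5855 -0.0296  0.115 ]
bay [0.5801 0.0217 0.115 ]
spin tip [ 0.50195632 -0.0124648   0.13      ]
```

Request:
step_arm(deltas=[[0,472,-509,-20,10],[0,472,-509,-20,10],[0,472,-509,-20,10],[0,472,-509,-20,10],[0,472,-509,-20,10],[0,472,-509,-20,10],[0,472,-509,-20,10],[0,472,-509,-20,10],[0,472,-509,-20,10],[0,472,-509,-20,10],[0,472,-509,-20,10],[0,472,-509,-20,10]])

```text
time: 1.35
position: [0.4612, -0.094, 0.2488]
ee_rot: [3.141, -0.001, 0.143]
ft_force: [0.8, -0.5, -0.3]
opening: 0.995
```

Request:
step_arm(deltas=[[0,45,-65,0,0],[0,45,-65,0,0],[0,45,-65,0,0]])

```text
time: 1.65
position: [0.4969, -0.0224, 0.2481]
ee_rot: [-3.141, 0.001, 0.147]
ft_force: [0.5, -0.0, 0.4]
opening: 0.999
```

```bash
python3 - <<'E'
from h import *
s=snap('wrist','w1'); print(sensors.observe()['position'],sensors.observe()['ee_rot'])
E
```

```text
[ 0.49636747 -0.02390873  0.24811772] [-3.14138561e+00  9.44576105e-04  1.46125664e-01]
```

View pics/w1.png

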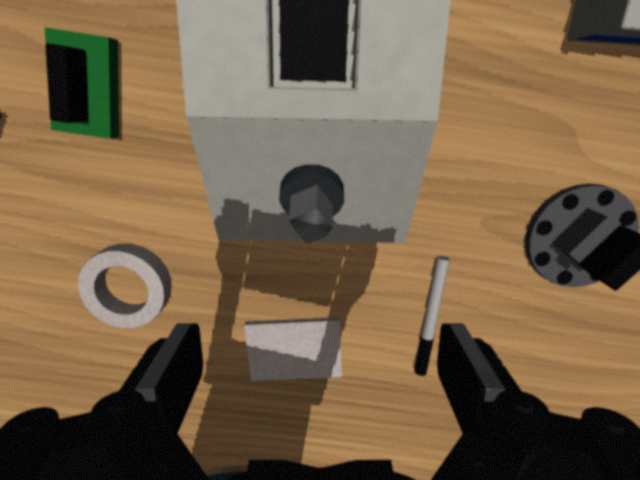

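The wrist view shows the spindle at (312,205), with one corner edge apparently facing the front. I'll enlarge it from both cameras.

```bash
python3 - <<'E'
from h import *
o=[]
for f,(x,y) in (('w1',(312,203)),('side0',(280,252))):
    p=load(f)['p'][y-40:y+40,x-40:x+40]; p=cv2.resize(p,(400,400),interpolation=cv2.INTER_CUBIC).astype(float)
    lim=130 if f=='w1' else 220
    o.append(np.clip(p/lim*255,0,255).astype(np.uint8))
cv2.imwrite('pics/crop1.png',np.hstack(o)[...,::-1])
E
```

```text
(no output)
```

View pics/crop1.png

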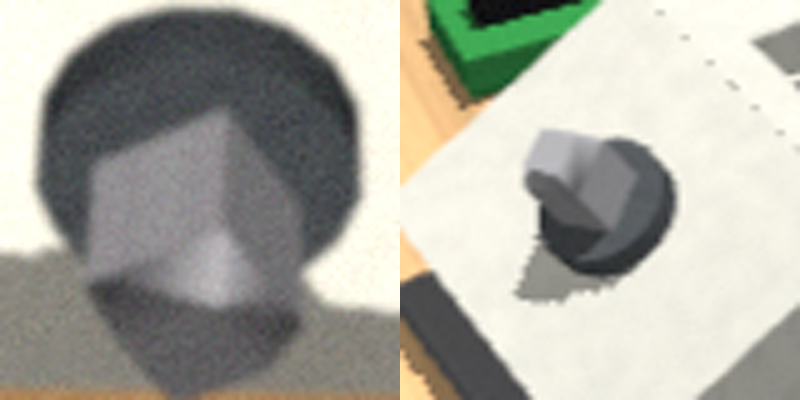

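Left crop: the base corners of the square on the collar are at full-image (317,184.6), (291,195) and (332,205). I'll cast these onto the seat plane.

```bash
cat >> h.py <<'E'
YAW=np.radians(7.3); ORG=np.array([.5725,-.0045,0])
def seat_frame(yaw=YAW,org=ORG):
    Rz=Ro.from_euler('z',yaw).as_matrix(); A=Rz@Ro.from_euler('y',-np.pi/6).as_matrix()
    return org+Rz@np.array([-.066,0,.0954]), A
def rayplane(c,u,v,o,n):
    d=c['R']@np.linalg.solve(c['K'],[u,v,1.]); return c['e']+d*((o-c['e'])@n)/(d@n)
E
python3 - <<'E'
from h import *
o,A=seat_frame()
c=load('w1'); s=load('side0')
def loc(c,u,v,h=0): return (A.T@(rayplane(c,u,v,o+h*A[:,2],A[:,2])-o)*1000).round(1)
for u,v in [(225,108),(95,160),(300,210)]: print('w base',loc(c,272+u/5,163+v/5))
for u,v in [(38,170),(358,150),(190,8)]: print('w collar',loc(c,272+u/5,163+v/5))
# side crop: offset (240,212), x starts 400
for u,v in [(638,178),(603,235)]: print('s base',loc(s,240+(u-400)/5,212+v/5))
for u,v in [(675,200),(620,138),(600,275),]: print('s collar',loc(s,240+(u-400)/5,212+v/5))
print(o)
for n,k in (('w1',c),('side0',s)):
    print(n,[proj(k,ORG+Ro.from_euler('z',YAW).apply(q)).round(1).tolist() for q in ([-.008,.08,.115],[-.008,-.08,.115],[-.112,-.083,.055],[.0105,.0265,.115],[.0105,-.0265,.115])])
# edges in wrist
E
```

```text
w base [15.5 -5.4  0. ]
w base [ 5.2 13.1 -0. ]
w base [ -4.1 -16.7  -0. ]
w collar [ 3.  21.4  0. ]
w collar [  8.1 -24.5  -0. ]
w collar [33.1 -0.6 -0. ]
s base [14.5 -7.9  0. ]
s base [ -6.7 -15.9   0. ]
s collar [ 18.6 -26.    0. ]
s collar [19.  10.9  0. ]
s collar [-16.  -27.9   0. ]
[ 0.50703497 -0.01288626  0.0954    ]
w1 [[183.6, 116.6], [434.9, 121.6], [406.7, 243.4], [267.3, 87.3], [352.5, 89.1]]
side0 [[284.9, 206.6], [334.9, 257.0], [280.1, 309.6], [309.4, 218.6], [326.1, 235.0]]
```

Both views agree: the spindle is turned about +27° and its centre sits about 1.7 mm towards -y. The tool can't tilt, so the head will have to pivot in the jaws about rotator-y. I'll first square the spindle by gripping it and turning it back.

Request:
step_arm(deltas=[[0,1,-8,30,-8],[0,1,-8,70,-16],[0,1,-8,110,-24],[0,1,-8,132,-24],[0,1,-8,147,-24],[0,1,-8,147,-24],[1,1,-8,147,-24],[1,1,-8,147,-24],[1,1,-8,147,-24],[1,1,-8,147,-24],[1,1,-8,147,-24],[1,1,-8,147,-24]])

```text
time: 2.9
position: [0.4965, -0.0175, 0.1027]
ee_rot: [3.14, -0.001, 0.562]
ft_force: [-0.9, -2.2, 7.1]
opening: 0.265
```

Request:
step_arm(deltas=[[1,0,0,0,5],[1,0,0,0,10],[1,0,0,0,15],[1,0,0,0,20],[1,0,0,0,25],[1,0,0,0,25],[1,0,0,0,25]])

```text
time: 3.6
position: [0.496, -0.0158, 0.1031]
ee_rot: [-3.139, -0.001, 0.126]
ft_force: [-10.4, 12.4, 15.5]
opening: 0.237
```

```bash
python3 - <<'E'
from h import *
for k in ('position','ee_rot','ft_force','ft_torque','opening'): print(k,sensors.observe()[k])
E
```

```text
position [ 0.49603068 -0.01575746  0.10313316]
ee_rot [-3.13864766e+00 -8.74809231e-04  1.26306796e-01]
ft_force [-10.41318438  12.36079565  15.48613643]
ft_torque [2.57458939 1.32886658 0.23426546]
opening 0.23691786707745877
```

Request:
step_arm(deltas=[[0,0,0,0,0],[0,0,0,0,0],[0,0,0,0,0],[0,0,0,-10,0],[0,0,0,-50,0],[0,0,0,-100,0],[0,0,0,-147,0],[0,0,0,-147,0]])

```text
time: 4.4
position: [0.4975, -0.0174, 0.2563]
ee_rot: [3.14, -0.009, 0.126]
ft_force: [0.6, 0.6, -0.2]
opening: 0.999
```

```bash
python3 - <<'E'
from h import *
s=snap('wrist','w2'); st=sensors.observe(); print(st['position'],st['ee_rot'],st['opening'])
p=load('w2')['p']; a=cv2.resize(p[150:260,255:365],(600,600),interpolation=cv2.INTER_CUBIC).astype(float)
cv2.imwrite('pics/crop2.png',np.clip(a/130*255,0,255).astype(np.uint8)[...,::-1])
print(tomove(st,(.495,.3045),.20,np.radians(-24.5)))
E
```

```text
[ 0.49687518 -0.01739417  0.25269003] [ 3.14032592 -0.00551694  0.12563987] 0.9990629657820461
(array([  38.2, -319.7,   52.5]), np.float64(31.7))
```

View pics/crop2.png

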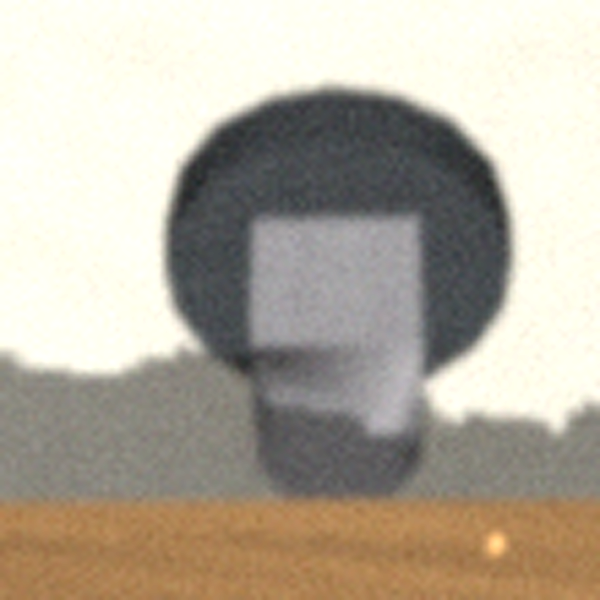

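The spindle is now square to the rotator: its base edge is level at crop (250–420, 215). On to the battery.

Request:
step_arm(deltas=[[0,38,-320,30,32],[0,38,-320,30,32],[0,38,-320,30,32],[0,38,-320,30,32],[0,38,-320,30,32],[0,38,-320,30,32],[0,38,-320,30,32],[0,38,-320,30,32],[0,38,-320,30,32]])

```text
time: 5.35
position: [0.493, 0.3055, 0.2174]
ee_rot: [3.14, 0.001, -0.431]
ft_force: [0.7, 0.4, -0.4]
opening: 1.002
```

```bash
python3 - <<'E'
from h import *
o,A=seat_frame(); c=load('w2')
for u,v in [(250,215),(420,215)]: print('base',(A.T@(rayplane(c,255+u/5.4545,150+v/5.4545,o,A[:,2])-o)*1000).round(1))
s=snap('wrist','w3'); st=sensors.observe(); print(st['position'],st['ee_rot'])
c=load('w3'); p=c['p']
m=((p.max(2)<70)).astype(np.uint8); m[330:]=0
for k in cv2.findContours(m,0,1)[0]:
    if cv2.contourArea(k)>300:
        r=cv2.minAreaRect(k); print(r, ray(c,*r[0],.054).round(4), ray(c,*r[0],.024).round(4))
cv2.imwrite('pics/w3m.png',np.hstack([p[...,::-1],cv2.merge([m*255]*3)])[::1,::1]); cv2.imwrite('pics/w3s.png',p[...,::-1])
E
```

```text
base [12.2 10.2 -0. ]
base [ 12.1 -12.4  -0. ]
[0.49331637 0.30462723 0.21790187] [ 3.14033181e+00  6.00990187e-04 -4.32302791e-01]
((552.9883422851562, 251.13291931152344), (18.031490325927734, 42.01151657104492), 10.713123321533203) [0.3866 0.1516 0.054 ] [0.3687 0.1399 0.024 ]
((487.0068054199219, 241.21255493164062), (16.81206512451172, 63.98671340942383), 16.606979370117188) [0.4164 0.1963 0.054 ] [0.4014 0.189  0.024 ]
((320.5, 204.5), (81.0, 59.0), 90.0) [0.4976 0.302  0.054 ] [0.4906 0.305  0.024 ]
((68.0, 195.5), (267.0, 136.0), 90.0) [0.5831 0.4707 0.054 ] [0.5845 0.4903 0.024 ]
((91.0, 47.0), (24.0, 26.0), 0.0) [0.6604 0.3961 0.054 ] [0.6693 0.4084 0.024 ]
((390.46575927734375, 74.0753402709961), (107.91192626953125, 4.096441268920898), 69.44395446777344) [0.5609 0.2202 0.054 ] [0.56   0.2153 0.024 ]
((117.40000915527344, 29.300003051757812), (27.72724151611328, 23.702320098876953), 63.43495178222656) [0.662 0.374 0.054] [0.671  0.3842 0.024 ]
((429.5500183105469, 56.65000915527344), (87.59508514404297, 34.152591705322266), 71.56504821777344) [0.56   0.1922 0.054 ] [0.5591 0.1845 0.024 ]
((68.75000762939453, 14.250005722045898), (28.284271240234375, 23.33452033996582), 45.0) [0.6827 0.3979 0.054 ] [0.6938 0.4104 0.024 ]
((600.0, 59.5), (119.0, 78.0), 90.0) [0.51   0.0879 0.054 ] [0.5042 0.0699 0.024 ]
((164.48599243164062, 37.47853088378906), (18.45412254333496, 164.08792114257812), 56.853004455566406) [0.6448 0.3484 0.054 ] [0.6522 0.356  0.024 ]
((145.0, 12.5), (25.0, 24.0), 90.0) [0.6628 0.3521 0.054 ] [0.6719 0.3601 0.024 ]
```

View pics/w3s.png

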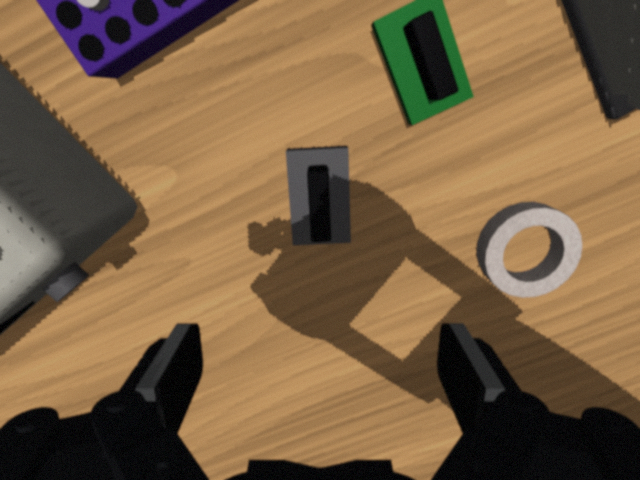

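The wrist view shows the grey pack's top face with corners (288,150), (348,147), (350,242) and (292,244), and the rib centred at u≈319. It's aligned with the jaws to within about 2°.

```bash
python3 - <<'E'
from h import *
c=load('w3'); P=[ray(c,u,v,.024) for u,v in [(288,150),(348,147),(350,242),(292,244)]]
print(np.round(P,4)); m=np.mean(P,0); print(m, [np.linalg.norm(P[i]-P[i-1]).round(4) for i in range(4)], [np.degrees(np.arctan2(*(P[a]-P[b])[[1,0]])) for a,b in((0,3),(1,2))])
st=sensors.observe(); print(st['position'],tomove(st,m[:2],.028,np.radians(-23.5)))
E
```

```text
[[0.5418 0.3099 0.024 ]
 [0.524  0.2656 0.024 ]
 [0.45   0.2959 0.024 ]
 [0.4692 0.3417 0.024 ]]
[0.49624347 0.30328039 0.024     ] [np.float64(0.0794), np.float64(0.0477), np.float64(0.08), np.float64(0.0497)] [np.float64(-23.68416277290012), np.float64(-22.215960395415483)]
[0.49331637 0.30462723 0.21790187] (array([  3.3,  -0.2, 189.9]), np.float64(-1.3))
```

Request:
step_arm(deltas=[[0,3,0,50,-2],[0,3,0,100,-2],[0,3,0,145,-2],[0,3,0,175,-2],[0,3,0,190,-2],[0,3,0,190,-2],[1,3,0,190,-2],[1,3,0,190,-2],[1,3,0,190,-2],[1,3,0,190,-2],[1,3,0,190,-2],[1,3,0,190,-2]])

```text
time: 6.6
position: [0.4966, 0.304, 0.0293]
ee_rot: [-3.141, -0.001, -0.398]
ft_force: [-0.1, 0.4, 6.2]
opening: 0.177
```

Request:
step_arm(deltas=[[1,0,0,-40,0],[1,0,0,-90,0],[1,0,0,-140,0],[1,152,277,-220,-30],[1,152,277,-220,-30],[1,152,277,-220,-30],[1,152,277,-220,-30],[1,152,277,-220,-30],[1,152,277,-220,-30],[1,152,277,-220,-30],[1,152,277,-220,-30],[1,152,277,-220,-30]])

```text
time: 7.8
position: [0.529, -0.0109, 0.2484]
ee_rot: [-3.141, 0.0, 0.124]
ft_force: [-0.0, -0.4, -2.1]
opening: 0.176
```

```bash
python3 - <<'E'
from h import *
s=snap('wrist','w4'); st=sensors.observe(); print(st['position'],st['ee_rot'],st['opening'])
E
```

```text
[ 0.52890429 -0.01015858  0.24814424] [-3.14120487e+00  6.26627768e-04  1.25528331e-01] 0.17180276610896394
```

View pics/w4.png

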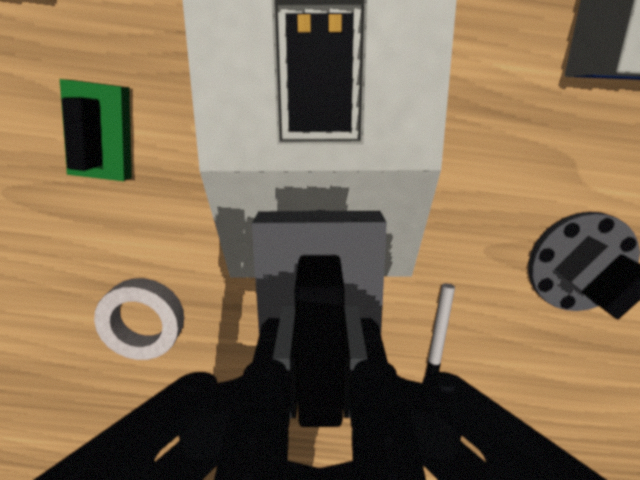

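The wrist view shows the bay rim's near edge at (280,141)–(362,142) and its sides running up to (275,5)/(365,5). The held battery is square in the jaws, with its front top edge at (253..385,222).

```bash
python3 - <<'E'
from h import *
c=load('w4'); st=sensors.observe()
a,b=ray(c,280,141,.115),ray(c,362,142,.115); m=(a+b)/2
e=np.array([np.cos(YAW),np.sin(YAW),0]); print(a,b,np.linalg.norm(a-b),'bay',m+.0415*e, 'yaw',np.degrees(np.arctan2(a[0]-b[0],b[1]-a[1]))+180)
l,r=ray(c,275.5,8,.115),ray(c,364.5,8,.115); print('yaw sides',[np.degrees(np.arctan2(*(q-w)[[1,0]])) for q,w in((l,a),(r,b))])
# battery top front edge
zt=st['position'][2]-.029+.024
a,b=ray(c,252.5,222,zt),ray(c,385,222,zt); e2=np.array([np.cos(st['ee_rot'][2]),np.sin(st['ee_rot'][2]),0])
print('bat',np.linalg.norm(a-b),(a+b)/2-.04*e2, 'tcp',st['position'])
E
```

```text
[0.58112101 0.02175773 0.115     ] [ 0.58703962 -0.03108898  0.115     ] 0.053177110187436503 bay [6.25243934e-01 6.07557234e-04 1.15000000e-01] yaw 6.390256632986279
yaw sides [np.float64(7.269372877479612), np.float64(7.9081366567787645)]
bat 0.04909397816704915 [ 0.52846185 -0.01026378  0.24314424] tcp [ 0.52890429 -0.01015858  0.24814424]
```

Request:
step_arm(deltas=[[1,50,1,0,0],[1,97,1,40,0],[1,97,1,80,0],[1,97,1,98,0],[1,97,1,103,0],[1,97,1,108,0],[1,97,1,111,0],[1,97,1,111,0]])

```text
time: 8.65
position: [0.6256, 0.0007, 0.1391]
ee_rot: [3.141, -0.002, 0.126]
ft_force: [-0.5, -0.3, -1.4]
opening: 0.174
```

Request:
step_arm(deltas=[[1,0,0,5,0],[1,0,0,9,0],[1,0,0,13,0],[1,0,0,16,0],[1,0,0,18,0],[1,0,0,18,0]])

```text
time: 9.25
position: [0.6254, 0.0007, 0.1203]
ee_rot: [3.142, -0.0, 0.126]
ft_force: [-5.4, 1.0, 6.4]
opening: 0.176
```

Request:
step_arm(deltas=[[1,0,0,2,0],[1,0,0,3,0],[1,0,0,4,0],[1,0,0,4,0]])

```text
time: 9.65
position: [0.6255, 0.0007, 0.1202]
ee_rot: [3.141, -0.002, 0.126]
ft_force: [-26.4, 1.3, 41.3]
opening: 0.182
```

Request:
step_arm(deltas=[[1,0,0,-4,0],[0,0,0,-4,0],[0,0,0,-4,0],[0,0,0,-4,0],[0,0,0,-20,0],[0,-20,0,-70,0],[0,-60,0,-115,0],[0,-70,0,-115,0],[0,-70,0,-115,0]])

```text
time: 10.55
position: [0.5553, -0.0083, 0.2348]
ee_rot: [3.141, -0.005, 0.126]
ft_force: [-0.0, -0.4, 0.0]
opening: 0.998
```

```bash
python3 - <<'E'
from h import *
snap('wrist','w5'); snap('side','s5'); st=sensors.observe(); print(st['position'],st['ee_rot'],st['opening'])
a=load('w5')['p'][0:240,160:480]; b=cv2.resize(load('s5')['p'][160:340,220:420],(400,360),interpolation=cv2.INTER_CUBIC)
a=cv2.resize(a,(400,300)); im=np.zeros((360,800,3),np.uint8); im[:300,:400]=a; im[:,400:]=b
cv2.imwrite('pics/crop5.png',im[...,::-1])
# head from w4 (z top of disc .012)
c=load('w4'); 
print([ray(c,u,v,.012).round(4) for u,v in((583,262),)], tomove(st,(.4885,-.2765),.25,.126))
E
```

```text
[ 0.55614129 -0.00810191  0.23135386] [ 3.14138120e+00 -1.24454081e-03  1.25677995e-01] 1.000735664517455
[array([ 0.4903, -0.2763,  0.012 ])] (array([-100.7,  257.8,  -18.7]), np.float64(-0.0))
```

View pics/crop5.png

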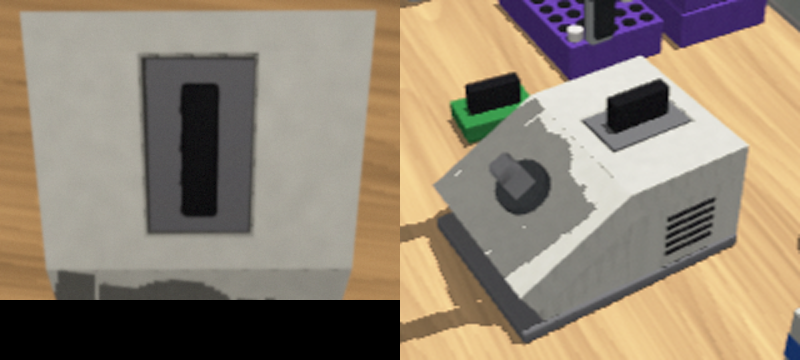

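The battery is flush: the grey top is level with the rim in both views. Now the head.

Request:
step_arm(deltas=[[0,-100,258,-15,20],[0,-100,258,-15,20],[0,-100,258,-15,20],[0,-100,258,-15,20],[0,-100,258,-15,20],[0,-100,258,-15,20],[0,-100,258,-15,20],[0,-100,258,-15,20]])

```text
time: 11.45
position: [0.4894, -0.2769, 0.2444]
ee_rot: [-3.141, 0.002, -0.224]
ft_force: [-0.4, -0.1, 0.5]
opening: 1.002
```

```bash
python3 - <<'E'
from h import *
snap('wrist','w6'); st=sensors.observe(); print(st['position'],st['ee_rot'])
p=load('w6')['p']; cv2.imwrite('pics/w6c.png',cv2.resize(p[100:320,200:460],(780,660))[:600,:,::-1])
E
```

```text
[ 0.48954111 -0.27625917  0.24465097] [-3.14082877e+00  1.45083252e-03 -2.23215334e-01]
```

View pics/w6c.png

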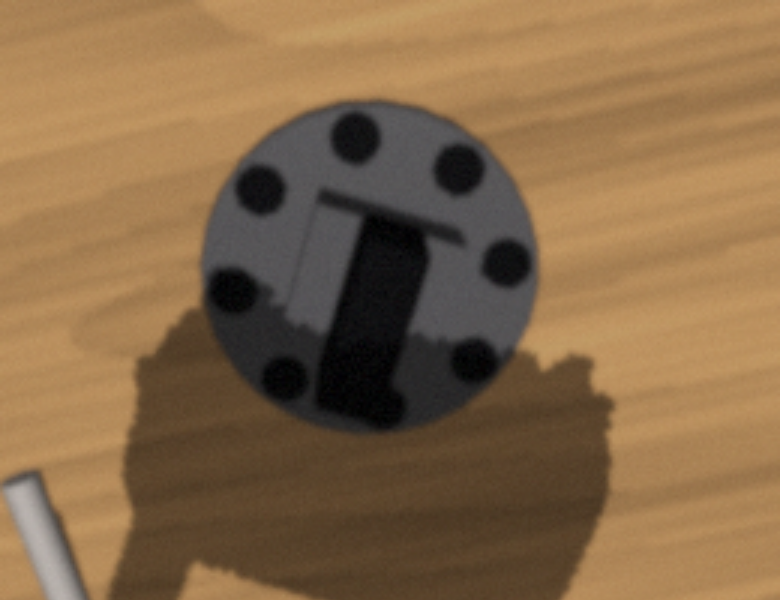

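The crop shows the disc centred at (370,266), with the hub's +x edge running (322,190)–(467,240) and the bar's edges leaning about 13–17° clockwise from the tool x.

```bash
python3 - <<'E'
from h import *
c=load('w6'); f=lambda u,v,z: ray(c,200+u/3,100+v/3,z)
print('disc',f(370,266,.012), np.linalg.norm(f(203,266,.012)-f(538,266,.012)))
def ang(a,b): d=a-b; return np.degrees(np.arctan2(d[1],d[0]))
print('hub left',ang(f(318,200,.042),f(288,300,.042)),'hub edge',ang(f(322,190,.042),f(467,240,.042))-90, np.linalg.norm(f(322,190,.042)-f(467,240,.042)))
print('bar L',ang(f(355,235,.078),f(318,400,.078)),'bar R',ang(f(428,255,.078),f(400,380,.078)))
# holes opposing pairs: direction angles mod 45
H=[(355,137),(459,168),(506,262),(475,360),(382,408),(284,378),(233,290),(260,188)]
P=[f(u,v,.012) for u,v in H]; print('holes centre',np.mean(P,0), [round(ang(P[i],P[i+4])%45,1) for i in range(4)])
p=c['p'].max(2); m=(p<28).astype(np.uint8); m[250:]=0; m[:,:300]=0;m[:,350:]=0; k=max(cv2.findContours(m,0,1)[0],key=cv2.contourArea); print(cv2.minAreaRect(k))
st=sensors.observe(); print(tomove(st,np.mean(P,0)[:2],.05,np.radians(-28)))
E
```

```text
disc [ 0.49115621 -0.28083221  0.012     ] 0.10209754081291997
hub left -30.192911437722184 hub edge -31.904767907612275 0.042561038697954114
bar L -25.502690004407167 bar R -24.367987778963204
holes centre [ 0.48807019 -0.27990106  0.012     ] [np.float64(37.8), np.float64(37.9), np.float64(38.1), np.float64(38.0)]
((323.1142883300781, 206.12359619140625), (31.300081253051758, 70.92098236083984), 7.4314093589782715)
(array([ -0.3,   4. , 194.6]), np.float64(15.2))
```

Request:
step_arm(deltas=[[0,0,3,50,8],[0,0,3,95,16.5],[0,0,3,140,16.5],[0,0,3,175,16.5],[0,0,3,195,16.5],[0,0,3,195,16.5],[1,0,3,195,16.5],[1,0,3,195,16.5],[1,0,3,195,16.5],[1,0,3,195,16.5],[1,0,3,195,16.5],[1,0,3,195,16.5]])

```text
time: 12.7
position: [0.4889, -0.2796, 0.0514]
ee_rot: [-3.141, -0.001, -0.511]
ft_force: [-0.3, 2.9, 7.0]
opening: 0.199
```

Request:
step_arm(deltas=[[1,0,0,-40,0],[1,0,0,-90,0],[1,0,0,-130,0],[1,-177,-193,-130,-36.6],[1,-177,-193,-130,-36.6],[1,-177,-193,-130,-36.6],[1,-177,-193,-130,-36.6],[1,-177,-193,-130,-36.6],[1,-177,-193,-130,-36.6],[1,-177,-193,-130,-36.6],[1,-177,-193,-130,-36.6]])

```text
time: 13.8
position: [0.4287, -0.025, 0.1805]
ee_rot: [3.141, 0.0, 0.128]
ft_force: [1.1, 1.1, -3.5]
opening: 0.196
```

Request:
step_arm(deltas=[[1,0,0,40,0],[1,0,0,62,0],[1,0,0,70,0],[1,0,0,73,0],[1,0,0,75,0],[1,0,0,75,0]])

```text
time: 14.4
position: [0.4279, -0.0264, 0.1106]
ee_rot: [3.14, 0.003, 0.125]
ft_force: [-52.8, -1.0, 67.7]
opening: 0.202
```

Request:
step_arm(deltas=[[1,-6,0,-1,0],[1,-12,0,0,0],[1,-16,0,3,0],[1,-16,0,3,0]])

```text
time: 14.8
position: [0.4122, -0.0272, 0.1018]
ee_rot: [-3.141, 0.001, 0.126]
ft_force: [-0.4, 0.4, -2.6]
opening: 0.199
```

Request:
step_arm(deltas=[[1,-3,0,4,0],[1,-5,0,8,0],[1,-5,0,8,0]])

```text
time: 15.1
position: [0.4071, -0.0272, 0.0935]
ee_rot: [-3.141, 0.001, 0.128]
ft_force: [1.2, 0.8, -3.7]
opening: 0.201
```

```bash
python3 - <<'E'
from h import *
snap('side','s7'); st=sensors.observe(); print(st['position'],st['ft_force'])
p=load('s7')['p']; cv2.imwrite('pics/s7c.png',cv2.resize(p[110:350,100:420],(800,600),interpolation=cv2.INTER_CUBIC)[...,::-1])
E
```

```text
[ 0.40741719 -0.02723139  0.0939909 ] [ 0.40027035 -0.26582602 -2.2357877 ]
```

View pics/s7c.png

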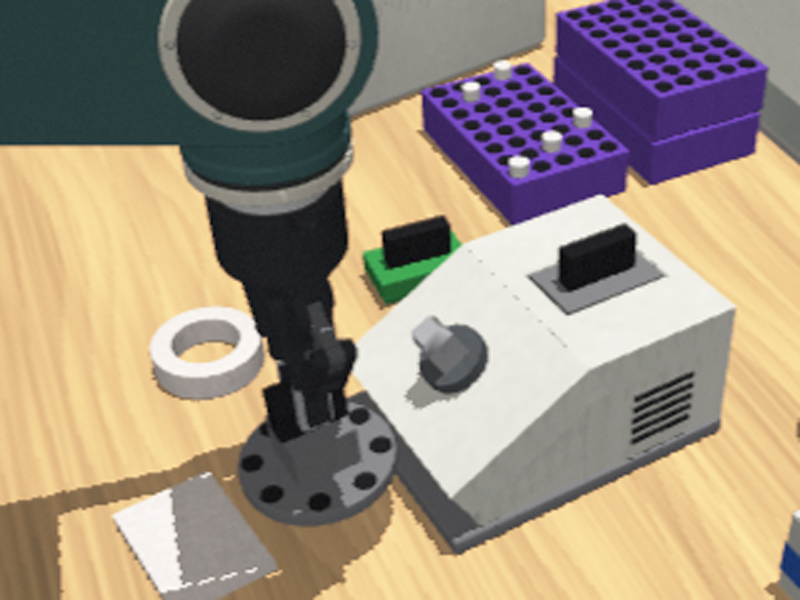

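The side crop shows the head held just in front of the panel edge, with its tilt unclear. Six holes are visible, so I'll get the tilt by PnP on them: (252,463), (272,494), (319,501), (365,481), (380,444), (358,415).

```bash
cat >> h.py <<'E'
def headpose(c,uv,k0,r):
    a=np.radians(22.5+45*(k0+np.arange(len(uv)))); O=np.c_[r*np.cos(a),r*np.sin(a),0*a]
    _,rv,tv=cv2.solvePnP(O,np.array(uv,float),c['K'],None,flags=cv2.SOLVEPNP_ITERATIVE)
    e=cv2.projectPoints(O,rv,tv,c['K'],None)[0][:,0]-uv
    R=c['R']@cv2.Rodrigues(rv)[0]; return R,c['R']@tv[:,0]+c['e'],np.abs(e).max()
E
python3 - <<'E'
from h import *
c=load('w6'); H=[(355,137),(459,168),(506,262),(475,360),(382,408),(284,378),(233,290),(260,188)]
P=np.array([ray(c,200+u/3,100+v/3,.012) for u,v in H]); r=np.linalg.norm(P-P.mean(0),axis=1).mean(); print('r',r)
c=load('s7'); uv=np.array([(252,463),(272,494),(319,501),(365,481),(380,444),(358,415)])/2.5+[100,110]
R,t,e=headpose(c,uv,4,r); Rz=Ro.from_euler('z',.127).as_matrix()
z=Rz.T@R[:,2]; print(t,e,'axis rot frame',z,'tilt',np.degrees(np.arctan2(-z[0],z[2])),np.degrees(np.arctan2(z[1],z[2])))
st=sensors.observe(); print((Rz.T@(t-st['position'])*1000).round(1))
E
```

```text
r 0.042208254865286426
[ 0.40841125 -0.02126629  0.04883732] 0.29623251933765005 axis rot frame [-0.04419891 -0.01252619  0.99894422] tilt 2.53343540710146 -0.7184186697929539
[  1.7   5.8 -45.2]
```

The head is tilted only 2.5°, so the rim slid on the panel. A better lever is the housing's vertical rear wall: with the disc's -x rim against it, moving the tool in -x swings the bottom by a 60–70 mm arm. I'll carry the head over, above the battery.

Request:
step_arm(deltas=[[1,-5,0,-50,0],[1,-5,0,-100,0],[1,-5,0,-146,0],[1,347,-15,-146,0],[1,347,-15,-146,0],[1,347,-15,-146,0],[1,347,-15,-146,0],[1,347,-15,-146,0],[1,347,-15,-146,0],[1,347,-15,-146,0],[1,347,-15,-146,0],[1,347,-15,-146,0]])

```text
time: 16.35
position: [0.7507, 0.0321, 0.2383]
ee_rot: [-3.141, 0.003, 0.128]
ft_force: [-0.7, -1.1, -3.4]
opening: 0.198
```

Request:
step_arm(deltas=[[1,0,0,50,0],[1,0,0,90,0],[1,0,0,102,0],[1,-12,0,102,0],[1,-18,0,102,0],[1,-24,0,101,0],[1,-30,0,99,0],[1,-36,0,97,0],[1,-42,0,95,0],[1,-42,0,95,0]])

```text
time: 17.35
position: [0.7101, 0.0265, 0.1503]
ee_rot: [3.141, -0.009, 0.128]
ft_force: [9.8, 1.5, 3.2]
opening: 0.199
```

Request:
step_arm(deltas=[[1,-5,0,-2,0],[1,-9,0,-3,0],[1,-12,0,-4,0],[1,-12,0,-4,0]])

```text
time: 17.75
position: [0.6977, 0.025, 0.1534]
ee_rot: [3.141, -0.007, 0.128]
ft_force: [7.1, 1.6, 0.2]
opening: 0.197
```

```bash
python3 - <<'E'
from h import *
snap('side','s8'); snap('wrist','w8'); st=sensors.observe(); print(st['position'],st['ft_force'])
a=load('s8')['p'][60:360,180:480]; b=load('w8')['p']
cv2.imwrite('pics/s8c.png',np.hstack([cv2.resize(a,(400,400)),cv2.resize(b[:,80:560],(400,400))])[...,::-1])
E
```

```text
[0.69782218 0.02496427 0.15329122] [6.46729974 1.35963938 1.79494984]
```

View pics/s8c.png

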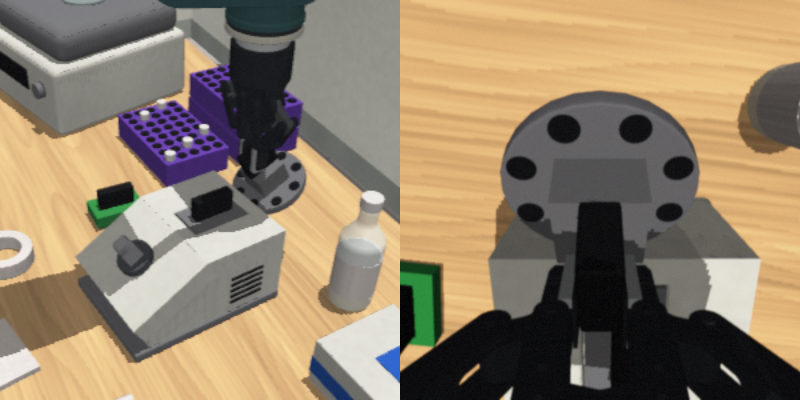

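Tilting worked. The wrist half shows six holes around the tilted disc at crop (530..679,129..212). I'll measure the tilt by PnP with refined hole centroids.

```bash
cat >> h.py <<'E'
def blobs(c,guess,w=14):
    g=cv2.cvtColor(c['p'],cv2.COLOR_RGB2GRAY); out=[]
    for u,v in guess:
        u,v=int(u),int(v); q=g[v-w:v+w,u-w:u+w].astype(float); th=(q.min()+np.median(q[[0,-1]]))/2
        n,l,s,ce=cv2.connectedComponentsWithStats((q<th).astype(np.uint8)); i=l[w,w]; out.append((*ce[i]+[u-w,v-w],s[i][4]))
    return np.array(out)
E
python3 - <<'E'
from h import *
c=load('w8'); g=[(669,212),(679,168),(636,129),(564,129),(520,168),(530,212)]
g=[(80+(x-400)*1.2,y*1.2) for x,y in g]; b=blobs(c,g,20); print(np.c_[np.round(g),b.round(1)])
Rz=Ro.from_euler('z',.127).as_matrix(); st=sensors.observe()
for uv in (b[:,:2],np.array(g)):
    R,t,e=headpose(c,uv,-3,.0422); z=Rz.T@R[:,2]; xx=Rz.T@R[:,0]
    print('err',e,'tilt',np.degrees(np.arctan2(-z[0],z[2])),np.degrees(np.arctan2(z[1],z[2])),'x',xx.round(3))
    print('origin rel tcp (rot frame) mm',(Rz.T@(t-.012*R[:,2]-st['position'])*1000).round(1))
E
```

```text
[[ 403.   254.   402.9  254.4  545. ]
 [ 415.   202.   413.8  201.3  784. ]
 [ 363.   155.   362.5  154.3 1057. ]
 [ 277.   155.   276.2  154.4 1054. ]
 [ 224.   202.   225.1  201.5  789. ]
 [ 236.   254.   236.2  255.5  580. ]]
err 0.30690753158535244 tilt 26.027714296841605 -0.13574567128827017 x [0.899 0.002 0.439]
origin rel tcp (rot frame) mm [ 33.3   0.5 -42.6]
err 0.5367868250833681 tilt 27.187202170966764 -0.16279758238602082 x [ 0.89  -0.003  0.457]
origin rel tcp (rot frame) mm [ 33.9   0.5 -41.6]
```

Request:
step_arm(deltas=[[1,-3,0,0,0],[1,-5,0,0,0],[1,-5,0,0,0]])

```text
time: 18.15
position: [0.6932, 0.0243, 0.1537]
ee_rot: [3.141, -0.008, 0.128]
ft_force: [9.0, 0.8, 1.5]
opening: 0.197
```

```bash
cat > m.py <<'E'
from h import *
import sys
def meas(f,g,yaw=.127):
    c=load(f); b=blobs(c,g,20); Rz=Ro.from_euler('z',yaw).as_matrix(); st=sensors.observe()
    R,t,e=headpose(c,b[:,:2],-3,.0422); z=Rz.T@R[:,2]
    print('err',e,'tilt',np.degrees(np.arctan2(-z[0],z[2])),np.degrees(np.arctan2(z[1],z[2])),'x',(Rz.T@R[:,0]).round(3))
    print('origin rel tcp mm',(Rz.T@(t-.012*R[:,2]-st['position'])*1000).round(1)); print(st['position'],st['ft_force']); return b
E
python3 - <<'E'
from m import *
snap('wrist','w9'); print(meas('w9',[(403,254),(414,200),(362,152),(276,152),(225,200),(236,254)]).round(1).tolist())
E
```

```text
err 0.2373380010631081 tilt 29.410048739716284 0.25073712737748977 x [0.871 0.002 0.491]
origin rel tcp mm [ 37.2   0.4 -40.9]
[0.69326485 0.02435573 0.15370369] [9.65332936 0.60117856 2.08087938]
[[403.8, 247.9, 532.0], [415.7, 196.0, 784.0], [363.5, 149.4, 1052.0], [275.5, 149.3, 1080.0], [223.6, 195.9, 792.0], [235.5, 247.8, 528.0]]
```

The tilt is now 29.4°, with the head origin at (37.2, 0.4, -40.9) mm from the TCP. I'll lift off the wall and go to 45 mm above the seat along the spindle axis.

Request:
step_arm(deltas=[[1,8,0,-20,0],[1,8,0,-60,0],[1,8,0,-105,0],[1,-248,15,-107,0],[1,-248,15,-107,0],[1,-248,15,-107,0],[1,-248,15,-107,0],[1,-248,15,-107,0],[1,-248,15,-107,0],[1,-248,15,-107,0],[1,-248,15,-107,0]])

```text
time: 19.3
position: [0.4479, -0.0221, 0.2577]
ee_rot: [3.141, -0.002, 0.127]
ft_force: [0.9, -0.2, -3.1]
opening: 0.201
```

```bash
python3 - <<'E'
from m import *
snap('wrist','w10'); meas('w10',[(404,248),(416,196),(363,149),(275,149),(224,196),(235,248)])
st=sensors.observe(); print(st['ee_rot'],tomove(st,(.4489,-.0222),.1753,.127))
E
```

```text
err 0.4669192871320149 tilt 28.388201071589744 -0.15841207626985518 x [0.88  0.002 0.475]
origin rel tcp mm [ 36.4   0.4 -40.5]
[ 0.44812301 -0.02208176  0.25718089] [ 0.35705606 -0.0283293  -2.99222711]
[ 3.14144920e+00 -8.77761529e-04  1.27726080e-01] (array([ 0.7,  0.2, 81.9]), np.float64(0.0))
```

Request:
step_arm(deltas=[[1,1,0,45,0],[1,1,0,75,0],[1,1,0,82,0],[1,4,0,87,0],[1,6,0,91,0],[1,8.5,0,95,0],[1,8.5,0,95,0]])

```text
time: 20.05
position: [0.4564, -0.0211, 0.1619]
ee_rot: [3.142, -0.0, 0.128]
ft_force: [1.0, -0.2, -3.2]
opening: 0.196
```

Request:
step_arm(deltas=[[1,1.5,0,2.6,0],[1,3,0,5.2,0],[1,4.5,0,7.8,0],[1,5,0,8.7,0],[1,5,0,8.7,0]])

```text
time: 20.55
position: [0.4608, -0.0204, 0.1527]
ee_rot: [-3.141, 0.0, 0.128]
ft_force: [0.5, 0.4, -2.9]
opening: 0.201
```

Request:
step_arm(deltas=[[1,1.5,0,2.6,0],[1,3,0,5.2,0],[1,4.5,0,7.8,0],[1,6,0,10.4,0],[1,6,0,10.4,0]])

```text
time: 21.05
position: [0.4667, -0.0197, 0.142]
ee_rot: [-3.141, 0.001, 0.128]
ft_force: [-0.2, 0.3, -2.9]
opening: 0.198
```

Request:
step_arm(deltas=[[1,1.5,0,2.2,0],[1,3,0,4.4,0],[1,4.5,0,6.6,0],[1,5,0,7.6,0],[1,5,0,7.6,0]])

```text
time: 21.55
position: [0.4711, -0.0192, 0.1362]
ee_rot: [3.141, 0.002, 0.128]
ft_force: [-19.4, -1.1, 16.9]
opening: 0.196
```

Request:
step_arm(deltas=[[1,0,0,1.5,0],[1,0,0,2.5,0],[1,0,0,2.5,0]])

```text
time: 21.85
position: [0.471, -0.0193, 0.1357]
ee_rot: [3.141, 0.001, 0.128]
ft_force: [-35.2, -1.2, 39.2]
opening: 0.197
```

```bash
cat >> m.py <<'E'
def seatrel(f,g,org=np.array([.5736,-.0058,0])):
    c=load(f); b=blobs(c,g,20); o,A=seat_frame(.127,org); R,t,e=headpose(c,b[:,:2],-3,.0422)
    print('seat-frame origin mm',(A.T@(t-.012*R[:,2]-o)*1000).round(1),'axis',(A.T@R[:,2]).round(3),'err',round(e,2))
E
python3 - <<'E'
from m import *
snap('wrist','w11'); snap('side','s11'); g=[(404,248),(416,196),(363,149),(275,149),(224,196),(235,248)]; meas('w11',g); seatrel('w11',g)
E
```

```text
err 0.5312428224038115 tilt 28.48517128305741 -0.22878449548919494 x [0.879 0.003 0.477]
origin rel tcp mm [ 36.7   0.6 -41. ]
[ 0.47099624 -0.01933425  0.13570563] [-34.47002647  -1.78909957  39.70312631]
seat-frame origin mm [-1.   0.2 -0.2] axis [ 0.026 -0.004  1.   ] err 0.53
```

Request:
step_arm(deltas=[[1,0,0,-2.5,0],[0.5,0,0,-2.5,0],[0,0,0,-2.5,0],[0,0,0,-2.5,0],[0,0,0,-2.5,0],[0,-5,0,-20,0],[0,-15,0,-60,0],[0,-15,0,-90,0],[0,-15,0,-90,0]])

```text
time: 22.85
position: [0.4579, -0.0211, 0.2267]
ee_rot: [3.14, -0.006, 0.128]
ft_force: [0.4, 0.7, -0.6]
opening: 1.0
```

```bash
python3 - <<'E'
from m import *
snap('wrist','w12'); snap('side','s12'); st=sensors.observe(); print(st['position'],st['ft_force'],st['opening'])
# predicted hole pixels if seated
c=load('w12'); o,A=seat_frame(.127,np.array([.5736,-.0058,0])); a=np.radians(22.5+45*(np.arange(6)-3))
g=[proj(c,o+A@np.array([.0422*np.cos(t),.0422*np.sin(t),.012])) for t in a]; 
b=blobs(c,g,16); print(np.round(g,1).tolist()); print(b.round(1).tolist()); 
R,t,e=headpose(c,b[:,:2],-3,.0422); print((A.T@(t-.012*R[:,2]-o)*1000).round(1),(A.T@R[:,2]).round(3),e)
E
```

```text
[ 0.45700064 -0.02099222  0.22247549] [ 0.31731452 -0.02786427 -0.7399766 ] 1.0015282555420046
[[378.1, 181.7], [383.9, 140.7], [347.8, 106.5], [290.1, 106.6], [254.0, 140.8], [259.8, 181.8]]
[[377.7, 183.4, 282.0], [383.2, 142.8, 377.0], [347.2, 109.2, 467.0], [290.2, 109.4, 463.0], [254.6, 143.3, 381.0], [260.4, 183.7, 288.0]]
[-2.4  0.  -1. ] [0.002 0.001 1.   ] 0.05179415338540139
```

```bash
python3 - <<'E'
from m import *
c=load('s12'); o,A=seat_frame(.127,np.array([.5736,-.0058,0])); a=np.radians(22.5+45*np.arange(-3,3))
g=np.array([proj(c,o+A@np.array([.0422*np.cos(t),.0422*np.sin(t),.012])) for t in a]); b=blobs(c,g,8)
print(np.c_[g,b].round(1)); 
# triangulate visible holes from wrist+side
w=load('w12'); wb=blobs(w,[(377.7,183.4),(383.2,142.8),(347.2,109.2),(290.2,109.4)],16)
P=lambda k:k['K']@np.c_[k['R'].T,-k['R'].T@k['e']]
for i in range(4):
    X=cv2.triangulatePoints(P(w),P(c),wb[i,:2],b[i,:2])[:,0]; print((A.T@(X[:3]/X[3]-o)*1000).round(1))
snap('top','t12'); d=np.abs(load('t12')['p'].astype(int)-load('top0')['p']).max(2)>60
print([(k,d[y0:y1,x0:x1].mean().round(3)) for k,(x0,y0,x1,y1) in dict(racks=(100,75,212,225),green=(205,235,245,290),tape=(212,328,265,382),bottle=(350,118,395,180),gloves=(405,140,530,220),marker=(385,312,405,388),card=(297,358,358,408)).items()])
E
```

```text
[[280.7 268.  279.7 268.7  50. ]
 [295.6 254.3 294.4 255.1  51. ]
 [298.8 237.  297.5 237.8  47. ]
 [288.8 226.6 287.6 227.6  52. ]
 [272.2 228.5 269.8 230.2 136. ]
 [258.2 241.4 257.4 240.4 224. ]]
[-18.  -38.7  11.9]
[ 14.1 -38.6  11.8]
[ 36.8 -15.7  11.8]
[36.5 16.5 11.5]
[('racks', np.float64(0.0)), ('green', np.float64(0.0)), ('tape', np.float64(0.064)), ('bottle', np.float64(0.0)), ('gloves', np.float64(0.0)), ('marker', np.float64(0.98)), ('card', np.float64(0.391))]
```

```bash
python3 - <<'E'
from m import *
a,b=load('s12')['p'].astype(int),load('side0')['p'].astype(int); d=np.abs(a-b).max(2)>60
print([(k,d[y0:y1,x0:x1].mean().round(3)) for k,(x0,y0,x1,y1) in dict(marker=(190,352,285,402),tape=(158,230,210,275),card=(142,296,213,356)).items()])
t=load('t12')['p']; print('top px at marker',t[340,385:405:4].tolist())
for p in (load('side0')['p'],load('s12')['p']):
    m=(p.max(2)<60).astype(np.uint8); m[:350]=0;m[402:]=0;m[:,:190]=0;m[:,285:]=0
    print(cv2.minAreaRect(max(cv2.findContours(m,0,1)[0],key=cv2.contourArea)))
E
```

```text
[('marker', np.float64(0.0)), ('tape', np.float64(0.0)), ('card', np.float64(0.497))]
top px at marker [[26, 47, 45], [19, 30, 31], [17, 29, 29], [58, 95, 97], [54, 93, 92]]
((208.97039794921875, 387.9290466308594), (8.769232749938965, 31.230772018432617), 67.38013458251953)
((208.97039794921875, 387.9290466308594), (8.769232749938965, 31.230772018432617), 67.38013458251953)
```

```bash
python3 -c "
from rig import ticket; print(ticket.finish_job())"
```

```text
the job is handed in; nothing more can be done
None
```

The rotator is ready to run: the battery is pressed flush into its bay, and the tube head is fully down on the collar. I handed the job in at about 23 s.

- **Battery:** I first turned the spindle square (it was about 27° off), then pressed the grey pack into the bay. It hit a hard stop at 41 N at the flush height, and both views showed its top level with the housing.
- **Tube head:** the tool can't tilt, so the head had to pivot in the jaws. My first try, against the sloping panel, failed: the rim slid and the head tilted only 2.5°. The second, against the housing's rear wall, gave about 29°, and the head then slid onto the spindle until it stopped.
- **Last checks:** after release, the head's axis matched the spindle's to about 0.1°. Triangulating the disc's top face from two cameras put it 11.5–11.9 mm above the collar, against 12 mm nominal.
- **Disagreement:** the wrist camera alone put the head 2.4 mm down-slope and 1 mm below the seat. That is about the 1.5 mm play in the bore plus the calibration error.
- **Other things on the table:** the racks, green decoy pack, bottle and gloves showed no change in the top view, and the tape and marker none in the side view. The white card's area did change; an earlier picture showed the arm's shadow on it, so I took it as shadow and did not check its position.

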